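Find the high side of a round gilded frame with a dial indicator and mark it

TASK

Slide the dial indicator by its orange grip all the way in to its stop, so that its plunger presses on the edge of the round gilded frame; then turn the wheel by its knob, find the place where the frame sticks out most (the dial's highest reading over the whole turn) and leave that place at the plunger. Then stand the red marker upright on the frame's gold face directly in front of the plunger's tip, in line with it, to mark the spot, and let go. Keep the robot off the fresh gilding and the plunger, and leave the jar, the tub and the brush where they are.

Things in the scene. Friction and masses are not known exactly. Their poses are not given: they have to be found in the camera images.
- jig: Plywood board 190 x 420 x 12 mm fixed to the table at some place and yaw. Origin under the wheel's axis, on the table; z up; its +y axis points from the wheel's axis to the indicator, whose plunger moves exactly along that line (x = 0).
- wheel (a joint): Turn of the wheel about its upright axis (rad), counter-clockwise from above positive; endless in practice (more than nine turns each way). It stays where it is left (drag 0.06 N m). Its value says nothing about where the frame's high side is.
- hub (a point): Point on the wheel's axis, on the top of the aluminium wheel (196 mm across, 12 mm thick), 60 mm above the table.
- knob_grip (a point): Black crank knob on the wheel, 55 mm from its axis, inside the frame's opening: upright cylinder, 22 mm in diameter, 42 mm tall, spinning freely on its post, so it can be led round the circle with a fixed wrist. The point is on its axis, 18 mm below its top, 116 mm above the table.
- frame: Round gilded frame fixed on the wheel: 240 mm outside, 164 mm opening, flat gold face 85 mm above the table with a row of 3 mm beads near the opening; dark wooden edge. It lies 6 mm off the wheel's axis in an unknown direction: its edge runs in and out as a sine, one high place per turn. Origin on the wheel's axis; its axes turn with the wheel and do not tell that direction.
- carriage (a joint): Slide of the indicator towards the wheel (m): 0 drawn back, 0.040 fully in, against a hard stop. Drags with about 5 N and stays where it is left. Home is within 2 mm of the stop.
- carriage_grip (a point): Orange upright grip on the indicator's slide, 16 mm wide along the jig's x, 20 mm along the jig's y. The point is in its middle, 12 mm below its top (top 125 mm above the table). Axes parallel to the jig's. Pushing it along the jig's -y moves the indicator to the wheel.
- plunger_tip (a point): Ball end (8 mm) of the sprung plunger where it touches the frame's edge, 72.5 mm above the table; axes parallel to the jig's (+y away from the wheel). With the slide at its stop it always presses on the frame, with 1 to 2 N.
- plunger: The sprung brass plunger, 6 mm thick, that sticks out of the dial towards the wheel; origin at its tip. Not to be touched by the robot.
- dial (a joint): Angle of the red pointer on the white dial (54 mm across, face up, 84 mm above the table), clockwise from above; 0, pointing to the orange grip, with the plunger fully out; 0.35 rad per millimetre that the plunger is pressed in (up to about 5 rad). With the slide at its stop it rises and falls as a sine of the wheel's angle.
- marker: Red plastic marker, 50 mm tall: foot 22 mm in diameter and 8 mm high, above it a stem 16 mm in diameter from 12 mm up to the top. Stands on the table to the robot's right at the start. Origin at the centre of its underside. To mark the spot its axis should stand about 14 mm in from the plunger's tip, over the flat gold band.
- jar: Greenish glass jar with white lid, 70 mm in diameter, 90 mm tall, standing on the table. Origin under its centre. Leave alone.
- tub: White tub, 110 mm in diameter, 130 mm tall, standing on the table. Origin under its centre. Leave alone.
- brush: Brush 180 mm long lying on the table. Leave alone.

How it is judged (in metres and radians):
On the way, in this order (a step that is already met when the one before it is completed fails the run):
1. the indicator is slid home to its stop (within 2 mm) (value of joint carriage above 0.038 m), for 0.2 s.
2. the wheel rests with the frame's high side at the plunger (the edge within 0.25 mm of its greatest reach), the marker not yet on the frame (y of plunger_tip in the frame of jig above 0.12575 m and velocity of joint wheel between -0.1 and 0.1 rad/s and contact force between marker and frame below 0.01 N), for 0.2 s.
At the end, for the whole second after the job is handed in: Indicator within 2 mm of its stop; frame edge at the plunger within 0.25 mm of its greatest reach (126 mm from the axis); wheel still; marker at rest on the frame, within 0.15 rad of upright, axis within 12 mm of the plunger's line and 2 to 34 mm in from its tip (value of joint carriage above 0.038 m and y of plunger_tip in the frame of jig above 0.12575 m and velocity of joint wheel between -0.05 and 0.05 rad/s and contact force between marker and frame above 0.05 N and x of marker in the frame of plunger_tip between -0.012 and 0.012 m and y of marker in the frame of plunger_tip between -0.034 and -0.002 m and angle between marker's own z axis and vertical below 0.15 rad and linear speed of marker below 0.02 m/s); the robot touches nothing.
It fails at once if the robot presses on the frame with more than 1 N (contact force between any of the fingers, the arm and frame above 1 N).
It fails at once if the robot presses on the plunger with more than 0.5 N (contact force between any of the fingers, the arm and plunger above 0.5 N).
It fails at once if the jar, the tub or the brush is moved more than 20 mm (distance of any of jar, tub, brush from where it was at the start of the episode above 0.02 m).
It also fails if it takes over 72 s, if anything falls off the work surface, if the arm or the gripper's body presses on something with over 40 N, if the wrist force passes 120 N, or if a joint passes its speed limit or range.

ROBOT

A 6-joint arm with a two-finger parallel gripper is mounted at the origin on the work surface. World frame = base frame: x ahead of the robot, y to its left, z up, the work surface at z = 0. Lengths are in m, angles in degrees, forces in N, time in s.
With the tool pointing down it reaches from about 0.275 to 0.825 m from the base axis. Payload 5.2 kg.
Tool frame: the origin (TCP) lies between the finger pads; the fingertips stand tip_extent ahead of it and the grasp point (between the pads) lies 6 mm ahead of it (tip_extent is the distance from the TCP to the fingertips, in m); z points along the fingers, y is the direction in which the jaws open and shut (so a half turn about z gives the same grasp; the last joint's range is limited). The gripper opens to 93 mm and grips with 3 to 60 N. Pads are 15 mm wide; open, the fingers measure 128 mm over their backs; the gripper's body (75 mm by 188 mm) begins 65 mm behind the grasp point.
Start: joints at [-81.349, 14.817, 87.949, -0, 77.235, -11.62], TCP at [0.191, -0.516, 0.244] pointing down, gripper open.
Joint ranges: [-179.93, 179.93], [-52.35, 119.4], [10.71, 147.94], [-69.91, 249.91], [12.55, 155.21], [-178.61, 178.61]. Speed limits (degrees/s): [147.25, 147.25, 180, 180, 180, 180].

INTERFACE

Orientations are given as [roll, pitch, yaw] about the fixed x, y, z axes, in that order (R = Rz(yaw) Ry(pitch) Rx(roll)).
In Python, from bench import get_state, get_image, calibration, hand_in, silhouettes, mark_of, tip_extent gives the robot as it stands.
- The arm moves only by the tool drive_tool, never from a script. Its arguments are lists of equal length, an entry for each row: "xyz": the shift along the world's x, y, z each as a share of 25 mm, from -1 to 1, a list of three; "delta_rot": the turn, a rotation vector about the world's x, y, z each as a share of 0.08 rad, from -1 to 1, a list of three; "jaw": the opening, from 0 (shut) to 1 (fully open). In form: {"xyz": [[dx, dy, dz], ...], "delta_rot": [[wx, wy, wz], ...], "jaw": [jaw, ...]}. A call has 1 to 8 rows; each row shifts and turns the commanded pose from where the row before left it; what a row does not reach is not made up. A row lasts 1/12 s, in which the tool goes at most 41.7 mm and 7.16 degrees, less where a joint would pass 70% of its speed; a pose out of reach is approached as far as the arm can. A call with a number of a shift or a turn outside -1 to 1 is refused whole. A call with a gripper value outside its range is refused whole. The fingers move at their own pace and stop on an object; "squeeze" is the grip in N (left out, the last holds). Time passes only in rows, so rows that do not move let the fingers close. It gives the time, the measured TCP pose, the force and the opening at its end, in the units of the state.
- get_state(): the state, without advancing time (a new reading comes with each control period).
- get_image(name): name is "side" or "top"; returns the picture (400x640x3 uint8, blue, green, red); there is no depth.
- calibration(name): a dict with "fov_y" (degrees; the focal length in pixels is half the picture's height over the tangent of half this angle, whatever the lens; pixels are square), "cx", "cy" (the principal point, pixels), "distortion" ([k1, k2, p1, p2, k3] as OpenCV has them; the pictures are not rectified), "pose" (4x4, takes a point from camera to world coordinates). Camera axes: x right, y down, z forward; pixel columns grow to the right and rows downward; lengths in m; the calibration is good to about 2 mm. A picture is of the moment at which its call begins. calibration takes no time and is no camera call.
- hand_in(): hands the job in, once; it reports no verdict.
Trained networks look in the newest picture that a camera, given by its name, has taken for a name from the list of things; names that differ only in an ending like _2 or _b are one class to them, and where a whole thing is asked for, a point or a joint stands for the part that bears it (a point fixed in the world has none). Each returns a list of dicts, best first, with "confidence" (0 to 1); they miss things now and then, are a little off and sometimes report something else, mostly with a low value. They report only what shows in the picture. A call takes as long as a camera call.
- silhouettes(camera, name): "mask" (400x640 bool, what is visible of it) and "bbox" ([left, top, right, bottom] in pixels, round what is visible of it).
- mark_of(camera, name): "xy" ([column, row] in pixels: a listed point, or the origin of a listed thing).
The state is a dict: "time": time; "joint_positions": joint angles; "joint_vel": joint speeds; "effort": joint torques, N m; "tool_pos": TCP position; "ee_rot": TCP orientation; "wrist_force": force on the tool from outside, world axes, zero at the start; "torque": the same for the moment, N m; "gripper_width": finger opening in m.
Only numpy, scipy, OpenCV 4.12 (cv2) and the standard library are available. Lean on these libraries where they do the work, as an engineer would, in place of code of your own. Each camera call takes 0.05 s, during which the arm holds its last target. There are 200 camera calls.

## Working session

There is one attempt and no reset: what is moved stays moved. The work goes in short steps, Python scripts to look and compute and a tool call to move; the robot and the scene stay as the last step left them, time stands still between calls to the robot, and variables do not carry over. Pictures are saved under pics/ and viewed, about 8 in all and at most 12, crops included, and the job is handed in when it is done.

Besides the shell and the picture viewer there is one more tool, called after "Call:" in YAML: its name, and indented under it one key for each argument. drive_tool: Moves the arm, as the interface text tells. Its arguments: {"type":"object","properties":{"xyz":{"type":"array"},"delta_rot":{"type":"array"},"jaw":{"type":"array"},"squeeze":{"type":"number"}},"required":["xyz","delta_rot","jaw"]}

```bash
mkdir -p pics; cat > h.py <<'E'
import numpy as np, cv2
from bench import *
def ray(cam,uv):
    c=calibration(cam); f=200/np.tan(np.radians(c["fov_y"]/2)); K=np.array([[f,0,c["cx"]],[0,f,c["cy"]],[0,0,1]])
    p=cv2.undistortPoints(np.array([[uv]],float),K,np.array(c["distortion"],float))[0,0]
    T=np.array(c["pose"]); return T[:3,3],T[:3,:3]@np.array([p[0],p[1],1])
def atz(cam,uv,z):
    o,d=ray(cam,uv); return o+d*(z-o[2])/d[2]
def proj(cam,P):
    c=calibration(cam); f=200/np.tan(np.radians(c["fov_y"]/2)); K=np.array([[f,0,c["cx"]],[0,f,c["cy"]],[0,0,1]])
    T=np.linalg.inv(np.array(c["pose"])); 
    return cv2.projectPoints(np.array([P],float),cv2.Rodrigues(T[:3,:3])[0],T[:3,3],K,np.array(c["distortion"],float))[0][0,0]
E
python3 - <<'E'
from h import *
print(tip_extent, get_state())
for c in("side","top"):
    cv2.imwrite(f"pics/{c}0.png",get_image(c)); print(c,np.round(calibration(c)["pose"],3).tolist())
    for n,z in [("hub",.06),("knob_grip",.116),("carriage_grip",.113),("plunger_tip",.0725),("marker",0),("jig",0),("frame",0.0),("jar",0),("tub",0),("brush",0)]:
        for m in mark_of(c,n)[:1]: print(n,np.round(m["xy"],1),round(m["confidence"],2),np.round(atz(c,m["xy"],z),4))
E
```

```text
0.025 {'time': 0.0, 'joint_positions': array([-8.13504590e+01,  1.48595569e+01,  8.80104584e+01, -3.55867513e-04,
        7.72335235e+01, -1.16203542e+01]), 'joint_vel': array([ 0.04489964,  0.06918446,  0.02338873, -0.01574433,  0.03922762,
        0.05857115]), 'effort': array([-3.96523146e-04, -4.37309039e+01, -2.84000677e+01,  7.21004186e-02,
        4.11540200e-02, -1.06442735e-04]), 'tool_pos': array([ 0.19048096, -0.51543672,  0.2428192 ]), 'ee_rot': array([-1.79898513e+02, -2.05155856e-02,  2.02699560e+01]), 'wrist_force': array([-0.43189889,  0.24715344,  0.38729667]), 'torque': array([-0.02587218,  0.00026699, -0.02946373]), 'gripper_width': 0.093054500705206}
side [[-0.789, -0.341, 0.51, -0.159], [-0.614, 0.444, -0.653, 0.891], [-0.004, -0.829, -0.56, 0.851], [0.0, 0.0, 0.0, 1.0]]
hub [336.9 195.6] 0.72 [ 0.5388 -0.0817  0.06  ]
knob_grip [315.6 179.1] 0.46 [ 0.5979 -0.0479  0.116 ]
carriage_grip [305.8 220.7] 0.96 [0.4858 0.1364 0.113 ]
plunger_tip [197.5 267.6] 0.21 [0.6123 0.4171 0.0725]
jig [332.6 209.9] 0.88 [ 0.5526 -0.0784  0.    ]
frame [332.8 196.8] 0.85 [ 0.5984 -0.1409  0.    ]
jar [338.2 201. ] 0.66 [ 0.5687 -0.1315  0.    ]
brush [351.7 159.2] 0.46 [ 0.6985 -0.399   0.    ]
top [[-0.029, -0.997, 0.077, 0.486], [-0.999, 0.03, 0.014, 0.005], [-0.016, -0.077, -0.997, 1.086], [0.0, 0.0, 0.0, 1.0]]
hub [358.7 207.7] 0.65 [ 0.5587 -0.0813  0.06  ]
knob_grip [347.  191.2] 0.61 [ 0.5954 -0.0499  0.116 ]
carriage_grip [265.4 237.7] 0.83 [0.4895 0.1494 0.113 ]
marker [462.5 253.5] 0.5 [ 0.4329 -0.3566  0.    ]
frame [357.7 211.9] 0.83 [ 0.5517 -0.0833  0.    ]
jar [172.6 266.7] 0.88 [0.4199 0.4163 0.    ]
tub [184.9 165.4] 0.71 [0.6928 0.3822 0.    ]
brush [476.2 157.3] 0.88 [ 0.6896 -0.4078  0.    ]
```

View pics/top0.png

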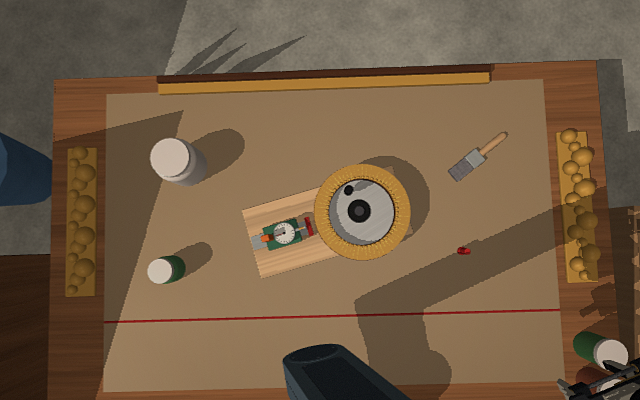

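View pics/side0.png

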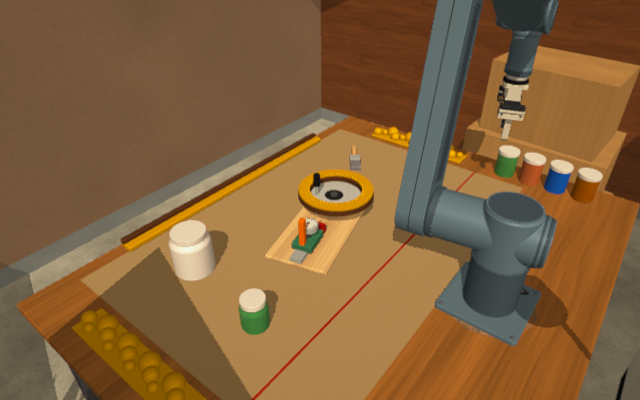

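```bash
python3 - <<'E'
from h import *
im=cv2.imread("pics/top0.png"); a=cv2.resize(im[155:285,235:480],None,fx=3.2,fy=3.2,interpolation=cv2.INTER_CUBIC)
s=cv2.imread("pics/side0.png"); b=cv2.resize(s[165:275,260:385],None,fx=3.2,fy=3.2,interpolation=cv2.INTER_CUBIC)
cv2.imwrite("pics/c0.png",a); cv2.imwrite("pics/c1.png",b)
def cen(m):
    n,l,st,c=cv2.connectedComponentsWithStats(m.astype(np.uint8)); return [(np.round(c[i],1).tolist(),st[i].tolist()) for i in range(1,n) if st[i,4]>15]
for nm,g in(("top",im),("side",s)):
    h=cv2.cvtColor(g,cv2.COLOR_BGR2HSV); H,S,V=[h[...,i].astype(int) for i in range(3)]
    r=np.zeros(H.shape,bool); r[140:290,230:520]=1
    print(nm,"orange",cen(r&(H>4)&(H<14)&(S>170)&(V>120))); print("red",cen(r&((H<4)|(H>174))&(S>140)&(V>60))); print("dark",cen(r&(V<50)))
get_image("top"); get_image("side")
for c,n in(("top","frame"),("top","hub"),("top","marker"),("top","knob_grip"),("side","marker"),("top","carriage_grip"),("side","carriage_grip"),("top","jig")):
    m=silhouettes(c,n)
    if m:
        k=m[0]["mask"]; ct=max(cv2.findContours(k.astype(np.uint8),0,1)[0],key=len); print(c,n,round(m[0]["confidence"],2),m[0]["bbox"],np.round(np.argwhere(k).mean(0)[::-1],1), cv2.fitEllipse(ct) if n in("frame","hub") else cv2.minAreaRect(ct))
E
```

```text
top orange [([264.6, 238.0], [261, 235, 8, 7, 45])]
red [([308.4, 225.9], [305, 217, 8, 19, 77]), ([463.1, 250.7], [457, 247, 13, 8, 76])]
dark [([348.1, 189.6], [344, 185, 9, 10, 66]), ([358.6, 210.5], [348, 200, 22, 22, 332])]
side orange [([465.6, 180.3], [456, 171, 20, 20, 59]), ([301.9, 231.4], [298, 218, 8, 27, 170]), ([323.0, 225.8], [318, 222, 8, 11, 22]), ([383.6, 265.1], [359, 244, 47, 46, 104])]
red [([321.5, 226.4], [319, 223, 6, 9, 34])]
dark [([316.5, 179.8], [314, 174, 7, 12, 69]), ([333.7, 195.0], [326, 191, 16, 8, 68]), ([469.9, 273.8], [463, 256, 15, 34, 209])]
top frame 0.73 [311.9, 162.8, 411.3, 261.6] [362.1 211.6] ((361.7948303222656, 211.72930908203125), (94.97572326660156, 95.75870513916016), 132.13583374023438)
top hub 0.93 [313.5, 162.9, 409.3, 260.7] [361.9 211.9] ((361.9151306152344, 211.90725708007812), (94.86788940429688, 95.4865493774414), 133.83038330078125)
top marker 0.61 [459.4, 253.5, 471.1, 251.8] [463.  250.7] ((463.5, 250.5), (5.0, 11.0), 90.0)
top knob_grip 0.6 [344.7, 184.0, 351.4, 193.7] [348.5 190.1] ((348.5000305175781, 190.00001525878906), (7.77817440032959, 9.192388534545898), 45.0)
top carriage_grip 0.86 [259.8, 217.1, 305.5, 250.9] [281.6 234.2] ((283.2486267089844, 233.80813598632812), (23.747434616088867, 45.58331298828125), 72.89727020263672)
side carriage_grip 0.77 [289.1, 216.4, 321.6, 253.4] [306.9 234.5] ((308.14996337890625, 234.05001831054688), (26.87936019897461, 36.04996109008789), 18.434947967529297)
top jig 0.57 [240.0, 165.9, 414.1, 276.4] [331.1 220.5] ((329.44012451171875, 221.21087646484375), (96.55168914794922, 163.83355712890625), 73.39302062988281)
```

View pics/c0.png

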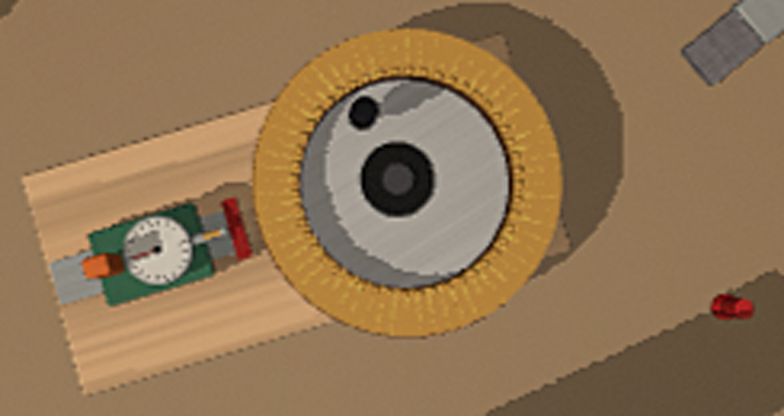

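```bash
python3 - <<'E'
from h import *
P=[atz("top",p,.012) for p in[(241.9,210.3),(261.9,278.1),(412.8,231.6),(392.2,166.6)]]
for p in P: print(np.round(p,4))
A=(P[0]+P[1])/2;B=(P[2]+P[3])/2;print("sides",np.linalg.norm(P[0]-P[1]),np.linalg.norm(P[2]-P[3]),np.linalg.norm(A-B))
d=A-B; yy=np.degrees(np.arctan2(d[1],d[0])); e=P[0]-P[1]; print("dir +y",yy,"from short edge",np.degrees(np.arctan2(e[1],e[0]))+90)
def tri(a,b):
    o1,d1=ray("top",a);o2,d2=ray("side",b); s=np.linalg.lstsq(np.c_[d1,-d2],o2-o1,rcond=None)[0]; p,q=o1+s[0]*d1,o2+s[1]*d2; return np.round((p+q)/2,4),np.round(np.linalg.norm(p-q),4)
u=d/np.linalg.norm(d); n=np.array([-u[1],u[0],0])
def rep(nm,p): print(nm,np.round(p,4),"along",round((p-B)@u,4),"off",round((p-B)@n,4))
for z in(.06,.07): rep("hub%g"%z,atz("top",(358.6,210.5),z))
rep("frame",atz("top",(361.85,211.8),.085)); rep("frameS",atz("side",(335.8,191.5),.085))
rep("knob",atz("top",(348.1,189.6),.128))
rep("grip",atz("top",(264.4,238),.12))
rep("red bar",atz("top",(308.4,225.9),.09))
for a,b in(((358.6,210.5),(334,195)),((348.1,189.6),(316.5,179.8)),((264.6,238),(301.9,231.4)),((308.4,225.9),(322,225.8))): print(tri(a,b))
rep("foot",atz("top",(461,251),.004)); rep("mtop",atz("top",(467.,250.5),.05)); print(proj("top",[.433,-.357,.0]),proj("top",[.433,-.357,.05]))
E
```

```text
[0.5646 0.2258 0.012 ]
[0.3843 0.1756 0.012 ]
[ 0.4946 -0.2255  0.012 ]
[ 0.6695 -0.1787  0.012 ]
sides 0.18718116663126083 0.18100469225070648 0.4169310264348998
dir +y 104.95793857048066 from short edge 105.54529118118543
hub0.06 [ 0.5516 -0.0808  0.06  ] along 0.1251 off -0.0019
hub0.07 [ 0.5509 -0.08    0.07  ] along 0.126 off -0.0015
frame [ 0.5465 -0.0866  0.085 ] along 0.1208 off 0.0045
frameS [ 0.5332 -0.0677  0.085 ] along 0.1425 off 0.0125
knob [ 0.5977 -0.052   0.128 ] along 0.141 off -0.0539
grip [0.4889 0.1507 0.12  ] along 0.3649 off -0.0011
red bar [0.5155 0.0463 0.09  ] along 0.2572 off 0.0002
(array([ 0.5511, -0.0815,  0.0575]), np.float64(0.0016))
(array([ 0.5994, -0.0534,  0.1103]), np.float64(0.0011))
(array([0.4877, 0.1544, 0.0861]), np.float64(0.0031))
(array([0.511 , 0.0443, 0.0286]), np.float64(0.0155))
foot [ 0.4398 -0.3517  0.004 ] along -0.1078 off 0.176
mtop [ 0.4426 -0.3517  0.05  ] along -0.1085 off 0.1733
[462.66419074 253.47382246] [469.34041819 254.25175204]
```

View pics/c1.png

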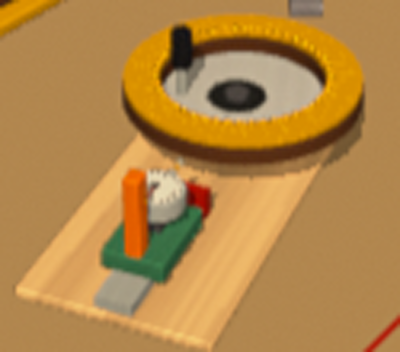

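Call:
drive_tool:
  xyz:
    - [0.36,0.83,0]
    - [0.36,0.83,0]
    - [0.36,0.83,0]
    - [0.36,0.83,0]
    - [0.36,0.83,0]
    - [0.36,0.83,0]
    - [0.36,0.83,0]
    - [0.36,0.83,0]
  delta_rot:
    - [0,0,0]
    - [0,0,0]
    - [0,0,-0.2]
    - [0,0,-0.2]
    - [0,0,-0.2]
    - [0,0,-0.2]
    - [0,0,-0.2]
    - [0,0,-0.15]
  jaw: [0.6,0.6,0.6,0.6,0.6,0.6,0.6,0.6]
  squeeze: 15

```text
time: 2.27
tool_pos: [0.2628, -0.3489, 0.2437]
ee_rot: [180.0, -0.0, 14.9]
wrist_force: [-0.4, 0.7, -0.5]
gripper_width: 0.0559
```

Call:
drive_tool:
  xyz:
    - [0.36,0.83,0]
    - [0.36,0.83,0]
    - [0.36,0.83,0]
    - [0.36,0.83,0]
    - [0.36,0.83,0]
    - [0.36,0.83,0]
    - [0.36,0.83,0]
    - [0.36,0.83,0]
  delta_rot:
    - [0,0,0]
    - [0,0,0]
    - [0,0,0]
    - [0,0,0]
    - [0,0,0]
    - [0,0,0]
    - [0,0,0]
    - [0,0,0]
  jaw: [0.6,0.6,0.6,0.6,0.6,0.6,0.6,0.6]

```text
time: 2.93
tool_pos: [0.3349, -0.1829, 0.2439]
ee_rot: [180.0, -0.0, 15.0]
wrist_force: [-0.6, 0.4, -0.4]
gripper_width: 0.0558
```

Call:
drive_tool:
  xyz:
    - [0.36,0.83,0]
    - [0.36,0.83,0]
    - [0.36,0.83,0]
    - [0.36,0.83,0]
    - [0.36,0.83,0]
    - [0.36,0.83,0]
    - [0.36,0.83,0]
    - [0.36,0.83,0]
  delta_rot:
    - [0,0,0]
    - [0,0,0]
    - [0,0,0]
    - [0,0,0]
    - [0,0,0]
    - [0,0,0]
    - [0,0,0]
    - [0,0,0]
  jaw: [0.6,0.6,0.6,0.6,0.6,0.6,0.6,0.6]

```text
time: 3.6
tool_pos: [0.4069, -0.0168, 0.2439]
ee_rot: [180.0, -0.0, 15.0]
wrist_force: [0.4, -0.0, -0.4]
gripper_width: 0.0557
```

Call:
drive_tool:
  xyz:
    - [0.4,0.83,-0.3]
    - [0.4,0.83,-0.4]
    - [0.4,0.83,-0.4]
    - [0.4,0.83,-0.4]
    - [0.4,0.83,-0.4]
    - [0.4,0.83,-0.4]
    - [0.4,0.83,-0.4]
    - [0.4,0.83,-0.2]
  delta_rot:
    - [0,0,0]
    - [0,0,0]
    - [0,0,0]
    - [0,0,0]
    - [0,0,0]
    - [0,0,0]
    - [0,0,0]
    - [0,0,0]
  jaw: [0.6,0.6,0.6,0.6,0.6,0.6,0.6,0.6]

```text
time: 4.27
tool_pos: [0.4864, 0.1492, 0.17]
ee_rot: [-180.0, 0.1, 15.0]
wrist_force: [0.3, -0.9, -0.4]
gripper_width: 0.0558
```

Call:
drive_tool:
  xyz:
    - [0.1,0,-0.5]
    - [0,0,-0.5]
    - [0,0,-0.5]
    - [0,0,-0.44]
    - [0,0,0]
    - [0,0,0]
    - [0,0,0]
    - [0,0,0]
  delta_rot:
    - [0,0,0]
    - [0,0,0]
    - [0,0,0]
    - [0,0,0]
    - [0,0,0]
    - [0,0,0]
    - [0,0,0]
    - [0,0,0]
  jaw: [0.6,0.6,0.6,0.6,0,0,0,0]

```text
time: 4.93
tool_pos: [0.4897, 0.1481, 0.1236]
ee_rot: [180.0, -0.1, 15.0]
wrist_force: [-0.3, 1.4, -0.2]
gripper_width: 0.0336
```

```bash
python3 - <<'E'
from h import *
a=get_image("top");b=get_image("side"); print(get_state()["gripper_width"])
cv2.imwrite("pics/g1.png",np.hstack([cv2.resize(a[180:280,220:360],None,fx=2.8,fy=2.8),cv2.resize(b[180:280,240:380],None,fx=2.8,fy=2.8)]))
E
```

```text
0.025935686787209103
```

View pics/g1.png

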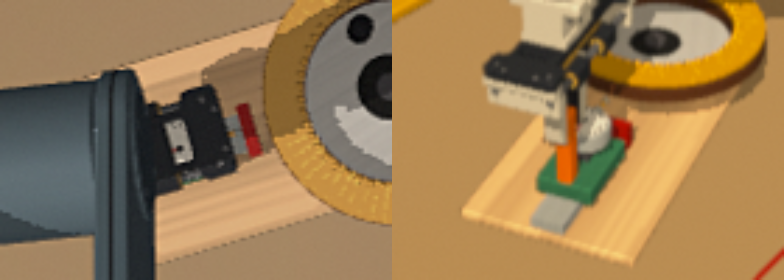

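Call:
drive_tool:
  xyz:
    - [0,0,0]
    - [0,0,0]
    - [0,0,0]
    - [0.05,-0.2,0]
    - [0.06,-0.22,0]
    - [0.06,-0.22,0]
    - [0.06,-0.22,0]
    - [0.06,-0.22,0]
  delta_rot:
    - [0,0,0]
    - [0,0,0]
    - [0,0,0]
    - [0,0,0]
    - [0,0,0]
    - [0,0,0]
    - [0,0,0]
    - [0,0,0]
  jaw: [0,0,0,0,0,0,0,0]

```text
time: 5.7
tool_pos: [0.4962, 0.1227, 0.1233]
ee_rot: [-179.8, -0.1, 15.0]
wrist_force: [-5.7, 27.4, 9.3]
gripper_width: 0.0204
```

Call:
drive_tool:
  xyz:
    - [0.06,-0.22,0]
    - [0.06,-0.22,0]
    - [0,0,0]
  delta_rot:
    - [0,0,0]
    - [0,0,0]
    - [0,0,0]
  jaw: [0,0,0]

```text
time: 5.95
tool_pos: [0.498, 0.1161, 0.1231]
ee_rot: [-179.3, -0.1, 14.9]
wrist_force: [-4.1, 29.6, 8.6]
gripper_width: 0.0337
```

```bash
python3 - <<'E'
from h import *
a=get_image("top");b=get_image("side"); s=get_state();print(s["gripper_width"],s["wrist_force"],s["torque"])
cv2.imwrite("pics/g2.png",np.hstack([cv2.resize(a[180:280,220:360],None,fx=2.8,fy=2.8),cv2.resize(b[180:280,240:380],None,fx=2.8,fy=2.8)]))
E
```

```text
0.032675073294764774 [-4.65628356 30.14075186  8.05467736] [ 5.01092542  0.77188231 -0.06814139]
```

View pics/g2.png

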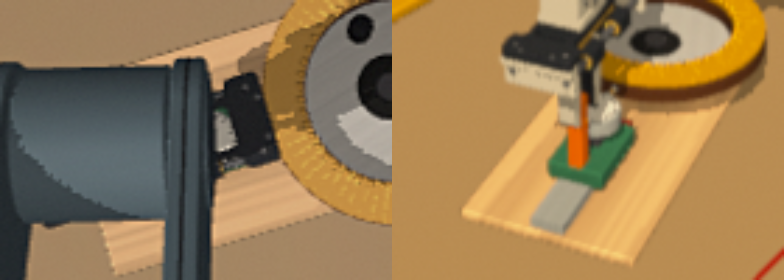

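Call:
drive_tool:
  xyz:
    - [0,0.1,0]
    - [0,0.15,0]
    - [0,0,0]
    - [0,0,0.5]
    - [0,0,0.8]
    - [0,0,0.8]
    - [0.4,-0.7,0]
    - [0.4,-0.8,0]
  delta_rot:
    - [0,0,0]
    - [0,0,0]
    - [0,0,0]
    - [0,0,0]
    - [0,0,0]
    - [0,0,0]
    - [0,0,0]
    - [0,0,0]
  jaw: [0.6,0.6,0.6,0.6,0.6,0.6,0.6,0.6]

```text
time: 6.72
tool_pos: [0.5202, 0.0786, 0.1766]
ee_rot: [179.9, -0.1, 15.1]
wrist_force: [1.0, -0.1, -0.8]
gripper_width: 0.0558
```

Call:
drive_tool:
  xyz:
    - [0.4,-0.7,0]
    - [0.4,-0.7,0]
    - [0.5,-0.8,0]
    - [0.5,-0.8,0]
    - [0.5,-0.8,0]
    - [0.4,-0.8,0]
    - [0.4,-0.7,0]
    - [0,0,0]
  delta_rot:
    - [0,0,0]
    - [0,0,0]
    - [0,0,0]
    - [0,0,0]
    - [0,0,0]
    - [0,0,0]
    - [0,0,0]
    - [0,0,0]
  jaw: [0.6,0.6,0.6,0.6,0.6,0.6,0.6,0.6]

```text
time: 7.38
tool_pos: [0.5984, -0.0581, 0.1746]
ee_rot: [179.9, -0.0, 14.8]
wrist_force: [0.5, -0.4, -0.2]
gripper_width: 0.0558
```

```bash
python3 - <<'E'
from h import *
a=get_image("top");b=get_image("side"); s=get_state();print(s["gripper_width"],s["wrist_force"],s["tool_pos"])
cv2.imwrite("pics/top3.png",a);cv2.imwrite("pics/side3.png",b)
cv2.imwrite("pics/g3.png",np.hstack([cv2.resize(a[180:280,220:360],None,fx=2.8,fy=2.8),cv2.resize(b[180:280,240:380],None,fx=2.8,fy=2.8)]))
for nm,g in(("top",a),("side",b)):
    h=cv2.cvtColor(g,cv2.COLOR_BGR2HSV); H,S,V=[h[...,i].astype(int) for i in range(3)]
    m=(H>4)&(H<14)&(S>170)&(V>120); m[:200]=0;m[260:]=0;m[:,:230]=0;m[:,360:]=0
    n,l,st,c=cv2.connectedComponentsWithStats(m.astype(np.uint8)); print(nm,[(np.round(c[i],1).tolist(),st[i].tolist()) for i in range(1,n) if st[i,4]>15])
u=np.array([np.cos(np.radians(104.96)),np.sin(np.radians(104.96)),0]);hub=np.array([.551,-.081,0])
for L in(.199,.211,.239):
    p=hub+L*u;p[2]=.125;print(L,p,proj("top",p),proj("side",p))
E
```

```text
0.05573263309879299 [-0.74272607 -0.68870885 -0.6272832 ] [ 0.59653648 -0.05471597  0.17452229]
top [([276.0, 234.8], [272, 231, 10, 8, 51])]
side [([306.0, 226.1], [302, 213, 8, 26, 164])]
0.199 [0.49962922 0.11125515 0.125     ] [280.60361648 232.96608652] [307.60705417 211.15178472]
0.211 [0.49653148 0.12284843 0.125     ] [275.75302014 234.4181445 ] [305.81536615 213.4756441 ]
0.239 [0.48930343 0.1498994  0.125     ] [264.43162901 237.80728837] [301.53074656 219.03296219]
```

View pics/g3.png

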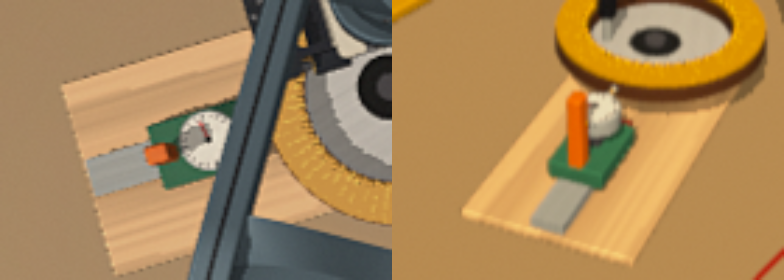

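Call:
drive_tool:
  xyz:
    - [0.06,0.08,-0.5]
    - [0,0,-0.5]
    - [0,0,-0.5]
    - [0,0,-0.4]
    - [0,0,0]
    - [0,0,0]
    - [0,0,0]
    - [0,0,0]
  delta_rot:
    - [0,0,0]
    - [0,0,0]
    - [0,0,0]
    - [0,0,0]
    - [0,0,0]
    - [0,0,0]
    - [0,0,0]
    - [0,0,0]
  jaw: [0.6,0.6,0.6,0.6,0,0,0,0]

```text
time: 8.15
tool_pos: [0.5988, -0.0516, 0.1286]
ee_rot: [180.0, -0.1, 15.0]
wrist_force: [-0.1, -0.6, -0.5]
gripper_width: 0.0338
```

Call:
drive_tool:
  xyz:
    - [0,0,0]
    - [0,0,0]
    - [0,0,0]
  delta_rot:
    - [0,0,0]
    - [0,0,0]
    - [0,0,0]
  jaw: [0,0,0]

```text
time: 8.4
tool_pos: [0.5988, -0.052, 0.1284]
ee_rot: [179.9, -0.1, 15.0]
wrist_force: [0.5, -0.3, 2.8]
gripper_width: 0.0213
```

```bash
cat >> h.py <<'E'
U=np.array([np.cos(np.radians(104.96)),np.sin(np.radians(104.96)),0]);X=np.array([U[1],-U[0],0]);HUB=np.array([.551,-.081,0])
def dial(cam,img,L=.1625):   # rectified 60x60mm, 5 px/mm; up = -U? right = X, up = +U(grip)
    g=np.arange(-30,30,.2)/1e3; out=[]
    P=[(HUB+(L-v)*U+u*X+[0,0,.084]) for v in g for u in g]
    c=calibration(cam); f=200/np.tan(np.radians(c["fov_y"]/2)); K=np.array([[f,0,c["cx"]],[0,f,c["cy"]],[0,0,1]]);T=np.linalg.inv(np.array(c["pose"]))
    q=cv2.projectPoints(np.array(P),cv2.Rodrigues(T[:3,:3])[0],T[:3,3],K,np.array(c["distortion"],float))[0].reshape(300,300,2).astype(np.float32)
    return cv2.remap(img,q[...,0],q[...,1],cv2.INTER_CUBIC)
E
python3 - <<'E'
from h import *
a=get_image("top");b=get_image("side"); s=get_state();print(s["gripper_width"],s["wrist_force"],s["tool_pos"])
cv2.imwrite("pics/d0.png",np.hstack([dial("top",cv2.imread("pics/top3.png")),dial("top",a),dial("side",b)])[:,:800] if 0 else cv2.resize(np.hstack([dial("top",a),dial("side",b)]),(800,400)))
p=s["tool_pos"]-HUB; r=np.hypot(*p[:2]);t=np.arctan2(p[1],p[0]);print(r,np.degrees(t))
prev=p[:2]
for k in range(1,37):
    q=.055*np.array([np.cos(t-k*np.pi/18),np.sin(t-k*np.pi/18)]);print(k,np.round((q-prev)/.025,2).tolist(),end=";");prev=q
E
```

```text
0.021926513625346967 [-0.57501596 -1.1341266   4.83261994] [ 0.5988408  -0.05200961  0.12844946]
0.05593912068791516 31.214864897856824
1 [0.14, -0.36];2 [0.11, -0.37];3 [0.04, -0.38];4 [-0.03, -0.38];5 [-0.09, -0.37];6 [-0.15, -0.35];7 [-0.21, -0.32];8 [-0.27, -0.28];9 [-0.31, -0.23];10 [-0.34, -0.17];11 [-0.37, -0.11];12 [-0.38, -0.04];13 [-0.38, 0.03];14 [-0.37, 0.09];15 [-0.35, 0.15];16 [-0.32, 0.21];17 [-0.28, 0.27];18 [-0.23, 0.31];19 [-0.17, 0.34];20 [-0.11, 0.37];21 [-0.04, 0.38];22 [0.03, 0.38];23 [0.09, 0.37];24 [0.15, 0.35];25 [0.21, 0.32];26 [0.27, 0.28];27 [0.31, 0.23];28 [0.34, 0.17];29 [0.37, 0.11];30 [0.38, 0.04];31 [0.38, -0.03];32 [0.37, -0.09];33 [0.35, -0.15];34 [0.32, -0.21];35 [0.28, -0.27];36 [0.23, -0.31];
```

View pics/d0.png

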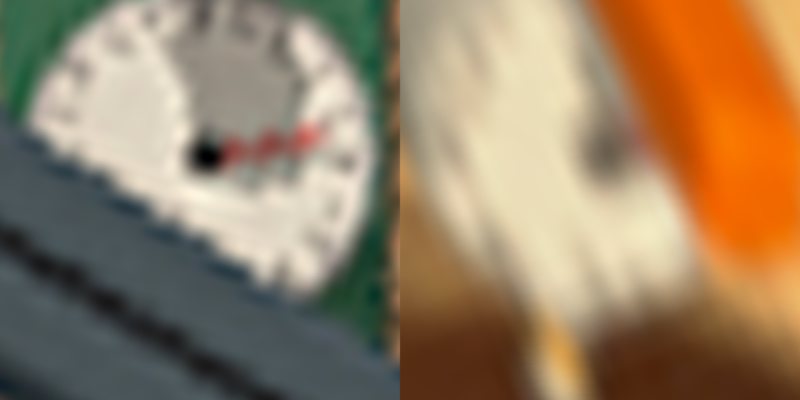

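```bash
cat > rd.py <<'E'
from h import *
a=get_image("top"); s=get_state(); d=dial("top",a); h=cv2.cvtColor(d,cv2.COLOR_BGR2HSV).astype(int)
yy,xx=np.mgrid[:300,:300]
dk=(h[...,2]<60)&(np.hypot(xx-153,yy-115)<25); c=np.array([xx[dk].mean(),yy[dk].mean()]) if dk.sum()>20 else np.array([153,115])
R=np.hypot(xx-c[0],yy-c[1]); rd=((h[...,0]<8)|(h[...,0]>172))&(h[...,1]>70)&(h[...,2]>60)&(R<105)
v=np.array([(xx[rd]-c[0]).mean(),(yy[rd]-c[1]).mean()]) if rd.sum() else [0,0]
p=s["tool_pos"]-HUB
print("c",c.round(),"nred",rd.sum(),"dial",np.degrees(np.arctan2(v[0],-v[1]))%360,"knob",np.degrees(np.arctan2(p[1],p[0])),"r",np.hypot(*p[:2]),"w",s["gripper_width"],"F",s["wrist_force"].round(1),"z",s["tool_pos"][2],"t",s["time"])
cv2.imwrite("pics/d_%d.png"%round(s["time"]*100),d)
E
python3 rd.py
```

```text
c [155. 116.] nred 1408 dial 81.15356830080471 knob 31.24091874398721 r 0.055906497702325524 w 0.02198667580087557 F [-0.9 -0.8  4.2] z 0.1284120231526681 t 8.55
```

Call:
drive_tool:
  xyz:
    - [0.14,-0.36,0]
    - [0.11,-0.37,0]
    - [0.04,-0.38,0]
    - [-0.03,-0.38,0]
    - [0,0,0]
  delta_rot:
    - [0,0,0]
    - [0,0,0]
    - [0,0,0]
    - [0,0,0]
    - [0,0,0]
  jaw: [0,0,0,0,0]

```text
time: 8.97
tool_pos: [0.606, -0.0919, 0.1284]
ee_rot: [179.8, -0.1, 14.9]
wrist_force: [3.6, -5.6, 3.2]
gripper_width: 0.0214
```

```bash
python3 rd.py
```

```text
c [155. 117.] nred 1389 dial 163.69832490764722 knob -10.740228009028263 r 0.05605433301227056 w 0.021725387515990967 F [ 3.8 -3.6  4.2] z 0.12845738373385823 t 9.0167
```

Call:
drive_tool:
  xyz:
    - [-0.09,-0.37,0]
    - [-0.15,-0.35,0]
    - [-0.21,-0.32,0]
    - [-0.27,-0.28,0]
    - [0,0,0]
  delta_rot:
    - [0,0,0]
    - [0,0,0]
    - [0,0,0]
    - [0,0,0]
    - [0,0,0]
  jaw: [0,0,0,0,0]

```text
time: 9.43
tool_pos: [0.5864, -0.1241, 0.1284]
ee_rot: [179.8, 0.0, 15.0]
wrist_force: [0.2, -5.3, 6.0]
gripper_width: 0.0217
```

```bash
python3 rd.py
```

```text
c [155. 116.] nred 1449 dial 237.18166504637924 knob -50.48170518776043 r 0.05577240654196953 w 0.021807991632788664 F [-0.3 -4.1  6.8] z 0.12842798814970988 t 9.4833
```

Call:
drive_tool:
  xyz:
    - [-0.31,-0.23,0]
    - [-0.34,-0.17,0]
    - [-0.37,-0.11,0]
    - [-0.38,-0.04,0]
    - [0,0,0]
  delta_rot:
    - [0,0,0]
    - [0,0,0]
    - [0,0,0]
    - [0,0,0]
    - [0,0,0]
  jaw: [0,0,0,0,0]

```text
time: 9.9
tool_pos: [0.5499, -0.1362, 0.1284]
ee_rot: [180.0, 0.1, 15.0]
wrist_force: [-5.2, -0.9, 8.7]
gripper_width: 0.0216
```

```bash
python3 rd.py
```

```text
c [154. 116.] nred 1472 dial 274.9917972348452 knob -90.99217325906812 r 0.05515586703134493 w 0.02189018490694295 F [-3.7 -1.1 10.4] z 0.12834698436222208 t 9.95
```

Call:
drive_tool:
  xyz:
    - [-0.38,0.03,0]
    - [-0.37,0.09,0]
    - [-0.35,0.15,0]
    - [-0.32,0.21,0]
    - [0,0,0]
  delta_rot:
    - [0,0,0]
    - [0,0,0]
    - [0,0,0]
    - [0,0,0]
    - [0,0,0]
  jaw: [0,0,0,0,0]

```text
time: 10.37
tool_pos: [0.5148, -0.1219, 0.1283]
ee_rot: [-179.9, 0.0, 15.0]
wrist_force: [-1.3, 4.9, 9.3]
gripper_width: 0.0216
```

```bash
python3 rd.py
```

```text
c [154. 116.] nred 1329 dial 258.3839569398304 knob -131.33255502056284 r 0.054574206238734754 w 0.02187706710089378 F [-1.5  4.9 10.5] z 0.12831112960790866 t 10.4167
```

Call:
drive_tool:
  xyz:
    - [-0.28,0.27,0]
    - [-0.23,0.31,0]
    - [-0.17,0.34,0]
    - [-0.11,0.37,0]
    - [0,0,0]
  delta_rot:
    - [0,0,0]
    - [0,0,0]
    - [0,0,0]
    - [0,0,0]
    - [0,0,0]
  jaw: [0,0,0,0,0]

```text
time: 10.83
tool_pos: [0.4974, -0.0896, 0.1284]
ee_rot: [-180.0, -0.2, 15.0]
wrist_force: [4.2, 5.1, 6.1]
gripper_width: 0.0216
```

```bash
python3 rd.py
```

```text
c [155. 116.] nred 1328 dial 204.49117340806745 knob -170.58531810301227 r 0.054263601763497364 w 0.02159151832474829 F [4.5 4.8 6.7] z 0.12836114860047468 t 10.8833
```

```bash
python3 - <<'E'
from h import *
from scipy.optimize import curve_fit
k=np.radians([31.24,-10.74,-50.48,-90.99,-131.33,-170.59]);d=[81.15,163.7,237.18,274.99,258.38,204.49]
f=lambda k,m,a,b:m+a*np.cos(k-b)
q,_=curve_fit(f,k,d,[160,120,-1.7]);print(q[:2],np.degrees(q[2]),np.array(d)-f(k,*q))
p=get_state()["tool_pos"]-HUB;t=np.arctan2(p[1],p[0]);prev=.0545*np.array([np.cos(t),np.sin(t)])
T=q[2]%(2*np.pi)-2*np.pi; t=t if t<0 else t-2*np.pi
for i in range(1,9):
    w=.055*np.array([np.cos(t+(T-t)*i/8),np.sin(t+(T-t)*i/8)]);print(np.round((w-prev)/.025,2).tolist());prev=w
E
```

```text
[161.44617422 116.22437194] -100.73310342501105 [-2.56744403  2.23983609  1.42026957 -1.00417652 -3.10858013  3.02009502]
[0.06, -0.33]
[0.13, -0.31]
[0.17, -0.29]
[0.22, -0.26]
[0.25, -0.22]
[0.28, -0.18]
[0.31, -0.14]
[0.32, -0.09]
```

Call:
drive_tool:
  xyz:
    - [0.06,-0.33,0]
    - [0.13,-0.31,0]
    - [0.17,-0.29,0]
    - [0.22,-0.26,0]
    - [0.25,-0.22,0]
    - [0.28,-0.18,0]
    - [0.31,-0.14,0]
    - [0.32,-0.09,0]
  delta_rot:
    - [0,0,0]
    - [0,0,0]
    - [0,0,0]
    - [0,0,0]
    - [0,0,0]
    - [0,0,0]
    - [0,0,0]
    - [0,0,0]
  jaw: [0,0,0,0,0,0,0,0]

```text
time: 11.55
tool_pos: [0.5393, -0.135, 0.1283]
ee_rot: [-179.8, 0.1, 15.0]
wrist_force: [-2.3, 7.8, 12.8]
gripper_width: 0.0219
```

Call:
drive_tool:
  xyz:
    - [0,0,0]
    - [0,0,0]
    - [0,0,0]
    - [0,0,0]
  delta_rot:
    - [0,0,0]
    - [0,0,0]
    - [0,0,0]
    - [0,0,0]
  jaw: [0,0,0,0]

```text
time: 11.88
tool_pos: [0.5413, -0.1355, 0.1284]
ee_rot: [-179.9, -0.2, 15.0]
wrist_force: [6.2, 5.9, 6.7]
gripper_width: 0.0217
```

```bash
python3 rd.py
```

```text
c [155. 116.] nred 1518 dial 275.9109521603801 knob -100.10251413152118 r 0.05532787904102268 w 0.0215882358346539 F [5.6 5.7 7.4] z 0.12843681613316282 t 11.9333
```

Call:
drive_tool:
  xyz:
    - [0,0,0]
    - [0,0,0]
    - [0,0,0]
    - [0,0,0.6]
    - [0,0,0.8]
    - [0,0,0.8]
    - [-0.2,-0.4,0.4]
    - [-0.3,-0.7,0]
  delta_rot:
    - [0,0,0]
    - [0,0,0]
    - [0,0,0]
    - [0,0,0]
    - [0,0,0]
    - [0,0,0.5]
    - [0,0,1]
    - [0,0,1]
  jaw: [0.55,0.55,0.55,0.55,0.55,0.55,0.55,0.55]

```text
time: 12.6
tool_pos: [0.5283, -0.164, 0.1948]
ee_rot: [179.9, -0.1, 26.8]
wrist_force: [1.0, -0.6, 0.4]
gripper_width: 0.0514
```

Call:
drive_tool:
  xyz:
    - [-0.3,-0.6,0]
    - [-0.3,-0.6,0]
    - [-0.3,-0.6,0]
    - [-0.3,-0.6,0]
    - [-0.3,-0.6,0]
    - [-0.3,-0.6,0]
    - [-0.3,-0.6,0]
    - [-0.3,-0.6,0]
  delta_rot:
    - [0,0,1]
    - [0,0,1]
    - [0,0,1]
    - [0,0,1]
    - [0,0,1]
    - [0,0,1]
    - [0,0,1]
    - [0,0,1]
  jaw: [0.55,0.55,0.55,0.55,0.55,0.55,0.55,0.55]

```text
time: 13.27
tool_pos: [0.4663, -0.2848, 0.1919]
ee_rot: [-179.9, -0.0, 63.3]
wrist_force: [-0.1, -0.0, -0.0]
gripper_width: 0.0511
```

```bash
python3 rd.py; python3 - <<'E'
from h import *
a=get_image("top");b=get_image("side");cv2.imwrite("pics/top4.png",a);cv2.imwrite("pics/side4.png",b)
s=get_state();print(s["tool_pos"],s["ee_rot"],s["joint_positions"])
for nm,g in(("top",a),("side",b)):
    h=cv2.cvtColor(g,cv2.COLOR_BGR2HSV); H,S,V=[h[...,i].astype(int) for i in range(3)]
    m=((H<5)|(H>174))&(S>140)&(V>50); m[:, :300]=0
    n,l,st,c=cv2.connectedComponentsWithStats(m.astype(np.uint8)); print(nm,[(np.round(c[i],1).tolist(),st[i].tolist()) for i in range(1,n) if st[i,4]>12])
for q in((.44,-.352),): print([proj(c,[*q,z]).round(1) for c in("top","side") for z in(0,.05)])
cv2.imwrite("pics/g4.png",np.hstack([cv2.resize(a[160:290,290:490],None,fx=2,fy=2),cv2.resize(b[130:260,280:480],None,fx=2,fy=2)]))
E
```

```text
c [154. 116.] nred 1494 dial 275.88531238936275 knob -112.5556018622309 r 0.2236476795209523 w 0.0512302124393739 F [-1.  -2.4  0.3] z 0.191848372175759 t 13.3167
[ 0.46651548 -0.28495754  0.19192778] [-1.79888679e+02 -2.30222934e-02  6.29099739e+01] [-4.31060182e+01  1.68460001e+01  9.27243169e+01 -9.10537158e-03
  7.05430350e+01 -1.60129730e+01]
top [([307.6, 219.9], [306, 217, 4, 7, 18]), ([311.1, 231.3], [309, 227, 5, 9, 23]), ([501.6, 311.0], [480, 310, 44, 3, 87]), ([365.3, 314.7], [300, 312, 132, 6, 251])]
side [([344.8, 305.0], [308, 260, 82, 84, 98])]
[array([460.6, 250.9]), array([467.2, 251.5]), array([404.1, 185.8]), array([405.5, 173.6])]
```

View pics/g4.png

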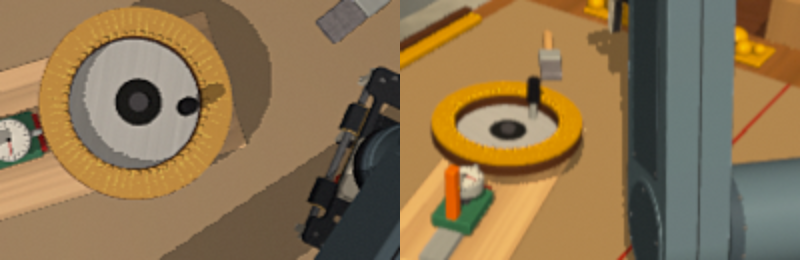

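Call:
drive_tool:
  xyz:
    - [-0.15,-0.34,0]
    - [-0.15,-0.34,0]
    - [-0.15,-0.34,0]
    - [-0.15,-0.34,0]
    - [-0.15,-0.34,0]
    - [-0.15,-0.34,-0.5]
    - [-0.16,-0.34,-0.8]
    - [0,-0.3,-0.8]
  delta_rot:
    - [0,0,1]
    - [0,0,1]
    - [0,0,1]
    - [0,0,1]
    - [0,0,1]
    - [0,0,1]
    - [0,0,1]
    - [0,0,1]
  jaw: [0.65,0.65,0.65,0.65,0.65,0.65,0.65,0.65]

```text
time: 14.08
tool_pos: [0.4411, -0.3511, 0.1399]
ee_rot: [180.0, 0.0, 99.9]
wrist_force: [0.4, -0.3, 0.3]
gripper_width: 0.0603
```

```bash
python3 - <<'E'
from h import *
a=get_image("top");b=get_image("side")
s=get_state();print(s["tool_pos"],s["ee_rot"])
cv2.imwrite("pics/g5.png",np.hstack([cv2.resize(a[200:300,400:520],None,fx=3.3,fy=3.3),cv2.resize(b[120:220,350:470],None,fx=3.3,fy=3.3)]))
E
```

```text
[ 0.4396417  -0.34962406  0.13683572] [-179.79978887   -0.3436075    99.71261338]
```

View pics/g5.png

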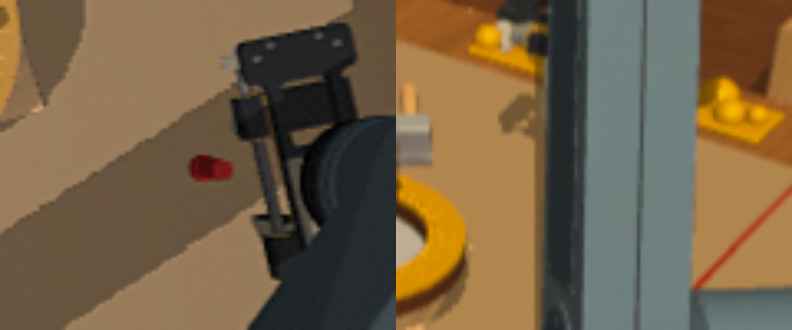

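Call:
drive_tool:
  xyz:
    - [0,-0.08,-0.6]
    - [0,0,-0.7]
    - [0,0,-0.7]
    - [0,0,-0.7]
    - [0,0,-0.7]
    - [0,0,-0.36]
    - [0,0,0]
    - [0,0,0]
  delta_rot:
    - [0,0,0.6]
    - [0,0,0.55]
    - [0,0,0]
    - [0,0,0]
    - [0,0,0]
    - [0,0,0]
    - [0,0,0]
    - [0,0,0]
  jaw: [0.65,0.65,0.65,0.65,0.65,0.65,0,0]
  squeeze: 15

```text
time: 14.85
tool_pos: [0.4415, -0.353, 0.0466]
ee_rot: [-180.0, -0.0, 105.0]
wrist_force: [-0.3, -0.2, 1.3]
gripper_width: 0.0516
```

Call:
drive_tool:
  xyz:
    - [0,0,0]
    - [0,0,0]
    - [0,0,0]
    - [0,0,0]
    - [0,0,0]
    - [0,0,0]
  delta_rot:
    - [0,0,0]
    - [0,0,0]
    - [0,0,0]
    - [0,0,0]
    - [0,0,0]
    - [0,0,0]
  jaw: [0,0,0,0,0,0]

```text
time: 15.35
tool_pos: [0.4412, -0.3536, 0.0465]
ee_rot: [180.0, 0.0, 105.1]
wrist_force: [-1.1, 0.1, 2.4]
gripper_width: 0.0151
```

Call:
drive_tool:
  xyz:
    - [0,0,0.4]
    - [0,0,0.8]
    - [0,0,0.9]
    - [0,0,0.9]
    - [0,0,0.9]
    - [0,0.2,0.9]
    - [0.1,0.4,0.9]
    - [0.16,0.6,0.4]
  delta_rot:
    - [0,0,0]
    - [0,0,0]
    - [0,0,0]
    - [0,0,0]
    - [0,0,0]
    - [0,0,0]
    - [0,0,0]
    - [0,0,0]
  jaw: [0,0,0,0,0,0,0,0]

```text
time: 16.02
tool_pos: [0.4483, -0.3248, 0.2023]
ee_rot: [179.9, 0.3, 105.0]
wrist_force: [-0.4, -0.8, -0.2]
gripper_width: 0.0152
```

Call:
drive_tool:
  xyz:
    - [0.16,0.75,0]
    - [0.16,0.75,0]
    - [0.16,0.75,0]
    - [0.16,0.75,0]
    - [0.16,0.75,0]
    - [0.16,0.75,0]
    - [0.16,0.75,0]
    - [0.16,0.75,0]
  delta_rot:
    - [0,0,0]
    - [0,0,0]
    - [0,0,0]
    - [0,0,0]
    - [0,0,0]
    - [0,0,0]
    - [0,0,0]
    - [0,0,0]
  jaw: [0,0,0,0,0,0,0,0]

```text
time: 16.68
tool_pos: [0.4793, -0.1715, 0.1985]
ee_rot: [-180.0, -0.0, 105.1]
wrist_force: [-0.4, -0.1, -0.3]
gripper_width: 0.015
```

Call:
drive_tool:
  xyz:
    - [0.2,0.75,0]
    - [0.2,0.75,0]
    - [0.2,0.75,0]
    - [0.25,0.75,0]
    - [0.25,0.75,0]
    - [0.25,0.75,0]
    - [0.25,0.7,0]
    - [0,0,0]
  delta_rot:
    - [0,0,0]
    - [0,0,0]
    - [0,0,0]
    - [0,0,0]
    - [0,0,0]
    - [0,0,0]
    - [0,0,0]
    - [0,0,0]
  jaw: [0,0,0,0,0,0,0,0]

```text
time: 17.35
tool_pos: [0.5196, -0.0399, 0.1985]
ee_rot: [180.0, -0.1, 105.2]
wrist_force: [-0.4, 0.2, -0.6]
gripper_width: 0.0146
```

```bash
python3 - <<'E'
from h import *
a=get_image("top");b=get_image("side")
s=get_state();print(s["tool_pos"],s["ee_rot"],s["gripper_width"])
p=s["tool_pos"]
print("expected marker bottom/top px side",proj("side",p-[0,0,.0465]),proj("side",p+[0,0,.0035]))
h=cv2.cvtColor(b,cv2.COLOR_BGR2HSV); H,S,V=[h[...,i].astype(int) for i in range(3)]
m=((H<5)|(H>174))&(S>140)&(V>50)
n,l,st,c=cv2.connectedComponentsWithStats(m.astype(np.uint8)); print([(np.round(c[i],1).tolist(),st[i].tolist()) for i in range(1,n) if st[i,4]>12])
cv2.imwrite("pics/g6.png",cv2.resize(b[120:260,240:420],None,fx=4,fy=4,interpolation=cv2.INTER_CUBIC))
E
```

```text
[ 0.51915465 -0.04241227  0.19843667] [-1.79955751e+02 -8.87744384e-03  1.05197225e+02] 0.015113703953960946
expected marker bottom/top px side [334.88181015 177.9559143 ] [335.09707863 163.38087218]
[([333.9, 172.5], [331, 163, 7, 18, 75]), ([380.0, 269.0], [371, 260, 19, 19, 19]), ([312.2, 338.5], [270, 294, 87, 88, 108]), ([259.9, 391.6], [252, 383, 17, 17, 30])]
```

View pics/g6.png

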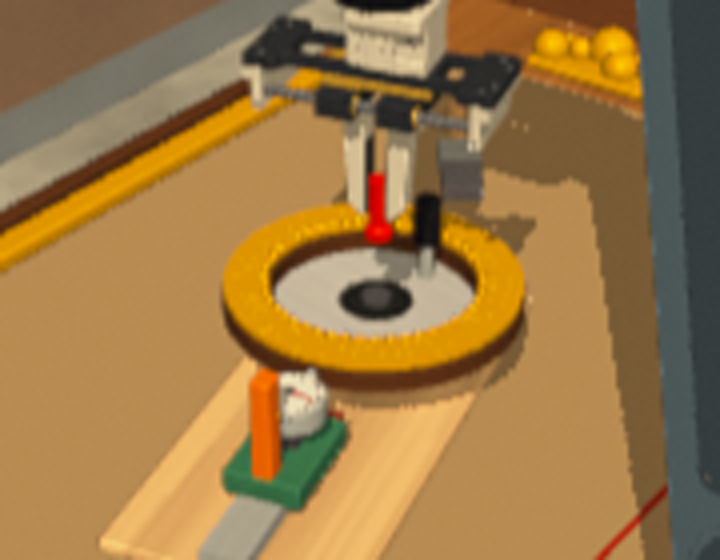

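Call:
drive_tool:
  xyz:
    - [0.05,0.7,0]
    - [0.05,0.7,0]
    - [0.05,0.7,0]
    - [0.03,0.6,0]
    - [0,0,-0.6]
    - [0,0,-0.7]
    - [0,0,-0.6]
    - [0,0,-0.3]
  delta_rot:
    - [0,0,0]
    - [0,0,0]
    - [0,0,0]
    - [0,0,0]
    - [0,0,0]
    - [0,0,0]
    - [0,0,0]
    - [0,0,0]
  jaw: [0,0,0,0,0,0,0,0]

```text
time: 18.12
tool_pos: [0.5227, 0.0235, 0.1418]
ee_rot: [-179.8, -0.1, 105.0]
wrist_force: [0.0, 0.5, -0.6]
gripper_width: 0.0149
```

Call:
drive_tool:
  xyz:
    - [0,0,-0.2]
    - [0,0,0]
    - [0,0,0]
  delta_rot:
    - [0,0,0]
    - [0,0,0]
    - [0,0,0]
  jaw: [0,0,0]

```text
time: 18.37
tool_pos: [0.5243, 0.0236, 0.139]
ee_rot: [180.0, 0.0, 105.0]
wrist_force: [-0.6, 0.0, -1.0]
gripper_width: 0.0151
```

```bash
python3 - <<'E'
from h import *
b=get_image("side")
s=get_state();print(s["tool_pos"],s["ee_rot"],s["gripper_width"],s["wrist_force"])
p=s["tool_pos"]-HUB;print("along",p@U,"x",p@X)
cv2.imwrite("pics/g7.png",cv2.resize(b[140:260,270:390],None,fx=5,fy=5,interpolation=cv2.INTER_CUBIC))
E
```

```text
[0.52456724 0.02366512 0.13935472] [1.79943006e+02 2.98931593e-02 1.05041501e+02] 0.014475441830831402 [-0.09364216 -0.4755392  -1.11518124]
along 0.10794110791348994 x 0.0014818805578140333
```

View pics/g7.png

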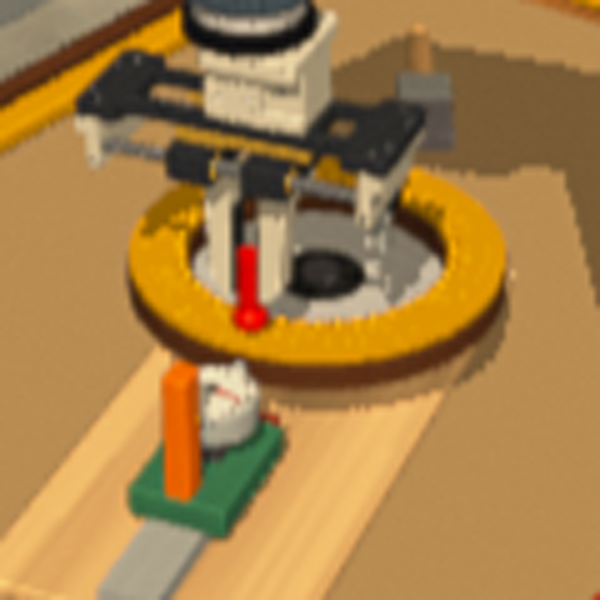

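Call:
drive_tool:
  xyz:
    - [-0.05,0.12,0]
    - [0,0,-0.13]
    - [0,0,-0.12]
    - [0,0,0]
    - [0,0,0]
  delta_rot:
    - [0,0,0]
    - [0,0,0]
    - [0,0,0]
    - [0,0,0]
    - [0,0,0]
  jaw: [0,0,0,0,0]

```text
time: 18.83
tool_pos: [0.5227, 0.0271, 0.1322]
ee_rot: [-180.0, -0.0, 105.1]
wrist_force: [0.6, 0.2, 0.2]
gripper_width: 0.0153
```

Call:
drive_tool:
  xyz:
    - [0,0,-0.06]
    - [0,0,0]
    - [0,0,0]
  delta_rot:
    - [0,0,0]
    - [0,0,0]
    - [0,0,0]
  jaw: [0,0,0]

```text
time: 19.08
tool_pos: [0.5232, 0.0271, 0.1314]
ee_rot: [179.9, 0.0, 105.1]
wrist_force: [-0.9, 0.3, 3.8]
gripper_width: 0.0149
```

Call:
drive_tool:
  xyz:
    - [0,0,0]
    - [0,0,0]
    - [0,0,0]
    - [0,0,0]
    - [0,0,0.3]
    - [0,0,0.6]
    - [0,0,0.8]
    - [0,0,0.8]
  delta_rot:
    - [0,0,0]
    - [0,0,0]
    - [0,0,0]
    - [0,0,0]
    - [0,0,0]
    - [0,0,0]
    - [0,0,0]
    - [0,0,0]
  jaw: [0.4,0.4,0.4,0.4,0.4,0.4,0.4,0.4]

```text
time: 19.75
tool_pos: [0.5225, 0.0271, 0.1941]
ee_rot: [-179.9, -0.0, 105.1]
wrist_force: [0.3, 0.3, -0.5]
gripper_width: 0.0374
```

Call:
drive_tool:
  xyz:
    - [0,0,0.8]
    - [0,0,0.8]
    - [-0.3,-0.8,0.2]
    - [-0.4,-0.8,0]
    - [-0.4,-0.8,0]
    - [-0.4,-0.8,0]
    - [-0.4,-0.8,0]
    - [-0.4,-0.8,0]
  delta_rot:
    - [0,0,0]
    - [0,0,0]
    - [0,0,0]
    - [0,0,0]
    - [0,0,0]
    - [0,0,0]
    - [0,0,0]
    - [0,0,0]
  jaw: [0.4,0.4,0.4,0.4,0.4,0.4,0.4,0.4]

```text
time: 20.42
tool_pos: [0.4648, -0.0937, 0.239]
ee_rot: [180.0, 0.0, 105.1]
wrist_force: [-0.0, -0.3, -0.2]
gripper_width: 0.037
```

Call:
drive_tool:
  xyz:
    - [-0.4,-0.8,0]
    - [-0.4,-0.8,0]
    - [-0.4,-0.8,0]
    - [-0.4,-0.8,0]
    - [-0.3,-0.8,0]
    - [0,0,0]
  delta_rot:
    - [0,0,0]
    - [0,0,0]
    - [0,0,0]
    - [0,0,0]
    - [0,0,0]
    - [0,0,0]
  jaw: [0.4,0.4,0.4,0.4,0.4,0.4]

```text
time: 20.92
tool_pos: [0.4169, -0.1959, 0.239]
ee_rot: [-180.0, 0.1, 104.9]
wrist_force: [1.5, 0.4, 0.1]
gripper_width: 0.0373
```

```bash
python3 rd.py; python3 - <<'E'
from h import *
a=get_image("top");b=get_image("side"); print(get_state()["tool_pos"])
cv2.imwrite("pics/g8.png",np.hstack([cv2.resize(a[160:270,240:420],(576,352),interpolation=cv2.INTER_CUBIC)[:,:400],cv2.resize(b[165:275,270:395],(400,352),interpolation=cv2.INTER_CUBIC)]))
for nm,g in(("top",a),("side",b)):
    h=cv2.cvtColor(g,cv2.COLOR_BGR2HSV); H,S,V=[h[...,i].astype(int) for i in range(3)]
    m=((H<5)|(H>174))&(S>150)&(V>50); m[:150]=0;m[260:]=0;m[:,:290]=0
    n,l,st,c=cv2.connectedComponentsWithStats(m.astype(np.uint8)); print(nm,[(np.round(c[i],1).tolist(),st[i].tolist()) for i in range(1,n) if st[i,4]>10])
p=HUB+.111*U+.0*X
print([proj(c,p+[0,0,z]).round(1) for c in("top","side") for z in(.085,.135)])
E
```

```text
c [155. 116.] nred 1497 dial 275.7851877974806 knob -139.70399427847056 r 0.17518762784060019 w 0.037116210745944886 F [ 0.9 -0.3 -0.8] z 0.23887246197716616 t 20.9667
[ 0.41788557 -0.19263297  0.23866786]
top [([307.6, 219.9], [306, 217, 4, 7, 18]), ([315.4, 222.5], [312, 219, 8, 8, 50]), ([311.1, 231.2], [309, 227, 5, 9, 22])]
side [([319.2, 199.9], [317, 192, 6, 17, 77])]
[array([316.5, 222.9]), array([316. , 222.2]), array([320.1, 206.3]), array([320. , 192.2])]
```

```bash
python3 -c "
from bench import hand_in; print(hand_in())"
```

```text
the job is handed in; nothing more can be done
None
```

I carried out all three steps and handed the job in at about 21 s of the 72 s. `hand_in()` gave no verdict, so I don't know whether it passed.

- **Indicator:** I slid it by its orange grip until it stopped dead at about 30 N. It moved only about 28 mm of the 40 mm travel. I took this to be the stop because the dial readings fit a full-in slide, but I never measured the slide's travel directly. The dial showed no shift in later pictures.
- **Wheel:** I read the dial at six angles over about 200° of the turn and fitted a sine through them, with errors up to 3°. The peak came out at a knob angle of -100.7° and I left the wheel at -100.1°. The dial read 275.9° there, against a fitted maximum of about 277.7°, which is inside the 0.25 mm allowance of about 5°. After the marker was placed and the arm withdrawn, it read 275.8°.
- **Marker:** I set it down with about 4 N of contact and let go. Its outline in both cameras matches an upright marker about 13–15 mm in from the plunger's tip and within a few millimetres of its line.
- **Robot:** The arm ended clear of everything. I noticed no contact with the frame or the plunger, and the arm never went near the jar, tub or brush, though I did not measure those three again at the end.

**Check that failed:** the picture limit was reached, so the last view could not be shown. The final marker check rests on numbers from the images, not on looking at them.

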